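# Set the kimchi ripening box to cold and start it

### The arm

A 7-joint arm with a two-finger parallel gripper is mounted at the origin on the work surface. World frame = base frame: x ahead of the robot, y to its left, z up, the work surface at z = 0. Lengths are in mm, angles in degrees, forces in N, time in s.
With the tool pointing down it reaches from about 425 to 950 mm from the base axis. Payload 4.7 kg.
Tool frame: the origin (TCP) lies between the finger pads; the fingertips stand 8 mm ahead of it and the grasp point (between the pads) lies 11 mm behind it; x points along the fingers, z is the direction in which the jaws open and shut, and the axes are right-handed (so a half turn about x gives the same grasp; the last joint's range is limited). The gripper opens to 85 mm and grips with 20 to 120 N. Pads are 22 mm wide; open, the fingers measure 114 mm over their backs; the gripper's body (76 mm by 85 mm) begins 54 mm behind the grasp point. The pads swing forward as they close: fully open they stand 13 mm farther back than shut.
Start: joints at [64.635, 26.849, -2.785, 87.806, 1.381, 65.374, -4.715], TCP at [271.458, -618.028, 239.335] pointing down, gripper open.
Joint ranges: [-148.3, 148.3], [-19.14, 114.17], [-79.39, 73.82], [5.75, 140.21], [-59.74, 239.74], [12.07, 113.84], [-152.46, 152.46]. Speed limits (degrees/s): [147.25, 147.25, 180, 180, 180, 180, 180].

### API

Orientations are given as a 3x3 rotation matrix whose columns are the frame's x, y, z axes.
In Python, from station import r, vision gives the robot as it stands.
- The arm moves only by the tool move_arm, never from a script. Its argument "steps" is a list that holds one entry, the list of rows, each a list of 7 numbers: the shift along the world's x, y, z in mm, then the turn, a rotation vector about the world's x, y, z in degrees, then the closure, from 0 (fully open) to 1 (shut). In form: [[[dx, dy, dz, rx, ry, rz, fingers], ...]]. A call has 1 to 12 rows; each row is the pose to reach, as a shift and turn from the pose commanded when the call began; what a row does not reach only later rows make up. A row lasts 1/12 s, in which the tool goes at most 41.7 mm and 7.16 degrees, less where a joint would pass 70% of its speed; a pose out of reach is approached as far as the arm can. A call with a gripper value outside its range is refused whole. The fingers move at their own pace and stop on an object; the grip force is fixed at half the most. Time passes only in rows, so rows that repeat a pose let the fingers close. It gives the time, the measured TCP pose, the force and the opening at its end, in the units of the state.
- r.get_state(): the state, without advancing time (a new reading comes with each control period).
- vision.capture(name): name is "side" or "top" or "wrist"; returns the picture (420x560x3 uint8, blue, green, red); there is no depth.
- vision.camera_model(name): a dict with "intrinsics" (3x3 intrinsics, pixels), "extrinsics" (4x4, takes a point from world to camera coordinates). Camera axes: x right, y down, z forward; pixel columns grow to the right and rows downward; lengths in mm; the calibration is good to about 2 mm. The wrist camera is an equidistant fisheye: a pixel r from the principal point sees the ray r / f radians off the axis. A picture is of the moment at which its call begins: read the wrist's pose just before it. camera_model takes no time and is no camera call; for the wrist camera it gives the pose at the moment of the call.
- r.finish_job(): hands the job in, once; it reports no verdict.
The state is a dict: "t": time; "joints": joint angles; "qvel": joint speeds; "tau": joint torques, N m; "ee_pos": TCP position; "orientation": TCP orientation; "contact_force": force on the tool from outside, world axes, zero at the start; "torque": the same for the moment, N m; "gripper_width": opening from 0.0 (shut) to 1.0 (fully open).
Only numpy, scipy, OpenCV 4.12 (cv2) and the standard library are available. Lean on these libraries where they do the work, as an engineer would, in place of code of your own. Each camera call takes 0.05 s, during which the arm holds its last target.

### The job

Drag the big black knurled dial on top of the white kimchi ripening box round clockwise with a fingertip until it clicks into place with its white pointer at the blue dot. Then push the green start button all the way down and let it come back up. Do not lift or shift the box, and leave the things around it where they are.

Things in the scene. Friction and masses are not known exactly. Their poses are not given: they have to be found in the camera images.
- ripener: White plastic ripening box, 220 (x) x 300 (y) x 120 mm high, about 4 kg, standing loose on rubber feet on the work surface. Origin: centre of its underside; z up. Its flat top deck is 120 mm above the origin. In its own frame the dial axis is at x -10, y +60 mm, the start button at x -45, y -95 mm, and a small tin stands near the corner at x +75, y -115 mm.
- dial (a joint): Angle of the dial, rad. 0 = pointer at the blue dot; grows as it turns clockwise seen from above. It rests in detents 0.5236 rad (30 deg) apart, from -2.09 to +1.05 (stops at -2.2, +1.15), and starts 1, 2 or 3 detents before the dot (-0.52, -1.05 or -1.57). Leaving a detent takes about 0.03 N m (1 N at 40 mm); let go within half a step of a detent, it pulls itself in.
- dial_top (a point): Centre of the black dial, on its upright axis, level with the top of its ridges: 142 mm above the work surface, 22 mm above the deck. 101 mm across: too wide to pinch. 30 rubber ridges, 4.5 mm wide, run over side and top from 32 to 50 mm from the axis, 2 mm above the flat middle: a fingertip pressed on them with 5 to 10 N and moved round the axis turns it. Pointer along its -x.
- pointer_tip (a point): Outer end of the white pointer line (the one white ridge) on the dial, 50 mm from the axis, level with the top of the ridges.
- blue_dot (a point): Centre of the blue dot, 16 mm across, flat on the deck, 64.5 mm from the dial's axis on the box's own -x side. The white dots beside it, 7 mm across, mark the other detents.
- start (a joint): Travel of the start button, m: 0 = up, 0.006 = fully down. Sprung: it starts to move at about 1.5 N, takes 5 N to go fully down, and comes back up by itself.
- start_top (a point): Centre of the top face of the round green start button, 32 mm across, in a grey collar 48 mm across; the top is 18 mm above the deck (138 mm above the work surface) when up, the collar's top 12 mm above the deck.
- tin: Small red tin, 48 mm across, 50 mm high, loose on the box's deck. Origin: centre of its underside. To be left alone.
- jar: Clear, pale-looking screw-top jar with a red cap, 84 mm across, 130 mm high, loose on the work surface. Origin: centre of its underside. To be left alone.
- dustpan: Yellow plastic dustpan, 330 mm long along x, 210 mm wide, 50 mm high, loose. Origin: on its underside, 160 mm from its open edge, 170 mm from the end of the handle (towards its -x). To be left alone.
- crock_lid: Brown ceramic crock lid, 156 mm across, 55 mm high with its knob, loose. Origin: centre of its underside. To be left alone.
- bucket: Grey plastic bucket with a wire handle, 220 mm across, 200 mm high, loose. Origin: centre of its underside. To be left alone.

How it is judged (in metres and radians):
On the way, in this order (a step that is already met when the one before it is completed fails the run):
1. the dial has clicked in with its pointer at the blue dot (value of joint dial between -0.12 and 0.12 rad and value of joint start below 0.002 m), for 0.3 s.
2. the start button is pushed down, with the dial at the blue dot (value of joint dial between -0.12 and 0.12 rad and value of joint start above 0.0045 m), for 0.05 s.
At the end, for the whole second after the job is handed in: The dial rests within 0.12 rad of the blue dot; the start button was pushed 4.5 mm or more after that and is up again (within 1.5 mm); the box stands within 25 mm (its button within 30 mm) and the tin, jar, dustpan, crock lid and bucket upright within 30 mm of where they began (value of joint dial between -0.12 and 0.12 rad and velocity of joint dial between -0.1 and 0.1 rad/s and value of joint start below 0.0015 m and distance of ripener from where it was at the start of the episode below 0.025 m and distance of each of start_top, tin, jar, dustpan, crock_lid, bucket from where it was at the start of the episode below 0.03 m and linear speed of ripener below 0.02 m/s and angle between each of tin, jar, dustpan, crock_lid, bucket's own z axis and vertical below 0.15 rad); the robot touches nothing.
It fails at once if the start button is pushed down while the dial is not at the blue dot (value of joint start above 0.0045 m and (value of joint dial below -0.2 rad or value of joint dial above 0.2 rad)).
It fails at once if the box is lifted, tipped or shifted (height (world z) of ripener above 0.012 m or angle between ripener's own z axis and vertical above 0.08 rad or distance of ripener from where it was at the start of the episode above 0.025 m or distance of start_top from where it was at the start of the episode above 0.03 m).
It fails at once if a thing beside the box is lifted, shoved or knocked over (distance of any of tin, jar, dustpan, crock_lid, bucket from where it was at the start of the episode above 0.03 m or angle between any of tin, jar, dustpan, crock_lid, bucket's own z axis and vertical above 0.3 rad).
It also fails if it takes over 48 s, if anything falls off the work surface, if the arm or the gripper's body presses on something with over 40 N, if the wrist force passes 120 N, or if a joint passes its speed limit or range.

## Working session

There is one attempt and no reset: what is moved stays moved. The work goes in short steps, Python scripts to look and compute and a tool call to move; the robot and the scene stay as the last step left them, time stands still between calls to the robot, and variables do not carry over. Pictures are saved under pics/ and viewed, and the job is handed in when it is done.

Besides the shell and the picture viewer there is one more tool, called after ">>>" as a command line: name --argument value ..., lists and objects as JSON in quotes. move_arm: Moves the arm, as the interface text tells. Its arguments: {"type":"object","properties":{"steps":{"type":"array","items":{"type":"array","items":{"type":"array","items":{"type":"number"}}}}},"required":["steps"]}

```bash
ls; mkdir -p pics; python3 - <<'E'
from station import r, vision
import cv2
s=r.get_state();print(s)
for n in("side","top"):
    cv2.imwrite(f"pics/{n}0.png",vision.capture(n)); m=vision.camera_model(n);print(n,m)
E
```

```text
pics
{'t': 0.0, 'joints': array([64.63587099, 26.89889451, -2.78278099, 87.87638807,  1.38055288,
       65.37312836, -4.71590424]), 'qvel': array([-0.02573111,  0.02071691, -0.04088629,  0.02007313, -0.12458722,
        0.05067034,  0.05106432]), 'tau': array([ 5.02295152e-04, -5.10306072e+01, -4.70887357e-02, -2.37709486e+01,
        1.03975632e-02,  7.41561380e-03,  8.23291259e-06]), 'ee_pos': array([ 271.16690509, -617.50230144,  238.22293011]), 'orientation': array([[-8.80081610e-04,  9.15604863e-01,  4.02078302e-01],
       [ 1.80140623e-03,  4.02079257e-01, -9.15603094e-01],
       [-9.99997990e-01, -8.14990852e-05, -2.00323887e-03]]), 'contact_force': array([-0.95100825,  0.27988296, -0.03229587]), 'torque': array([-0.00381508, -0.02671434,  0.02015247]), 'gripper_width': 1.0017290065177917}
side {'intrinsics': array([[458.74143272,   0.        , 281.28240493],
       [  0.        , 458.74143272, 218.70520457],
       [  0.        ,   0.        ,   1.        ]]), 'extrinsics': array([[-9.40669448e-01, -3.38962721e-01, -1.56608957e-02,
         4.87425734e+02],
       [-1.77397266e-01,  5.30597469e-01, -8.28852542e-01,
         2.03681244e+02],
       [ 2.89259744e-01, -7.76898063e-01, -5.59247888e-01,
         1.25567368e+03],
       [ 0.00000000e+00,  0.00000000e+00,  0.00000000e+00,
         1.00000000e+00]])}
top {'intrinsics': array([[530.82679172,   0.        , 279.65905859],
       [  0.        , 530.82679172, 205.96489053],
       [  0.        ,   0.        ,   1.        ]]), 'extrinsics': array([[-2.63113583e-02, -9.99622903e-01, -7.85902855e-03,
         1.08984043e+00],
       [-9.96136971e-01,  2.68768578e-02, -8.35988655e-02,
         5.27772188e+02],
       [ 8.37785666e-02,  5.62906919e-03, -9.96468497e-01,
         1.60608179e+03],
       [ 0.00000000e+00,  0.00000000e+00,  0.00000000e+00,
         1.00000000e+00]])}
```

View pics/side0.png

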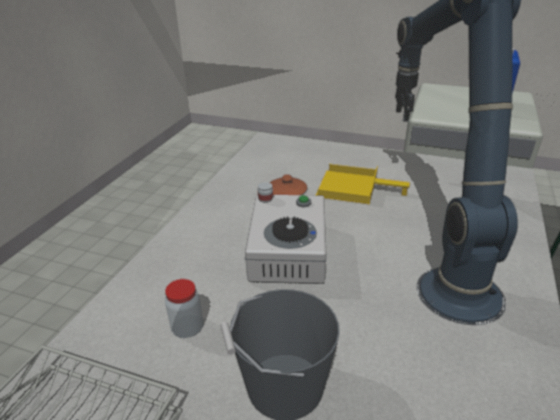

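View pics/top0.png

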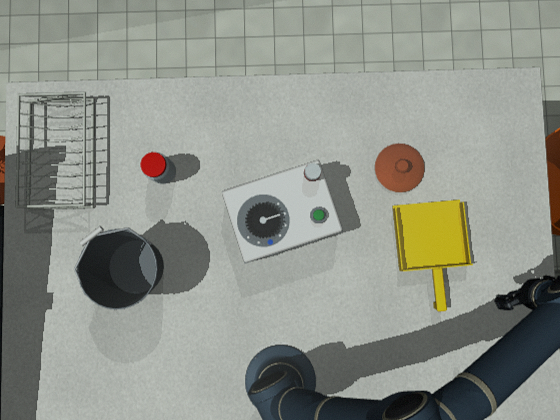

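```bash
python3 - <<'E'
import cv2
i=cv2.imread("pics/top0.png")[130:290,200:400]
cv2.imwrite("pics/top0z.png",cv2.resize(i,None,fx=3.75,fy=3.75,interpolation=2))
E
```

```text
(no output)
```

View pics/top0z.png

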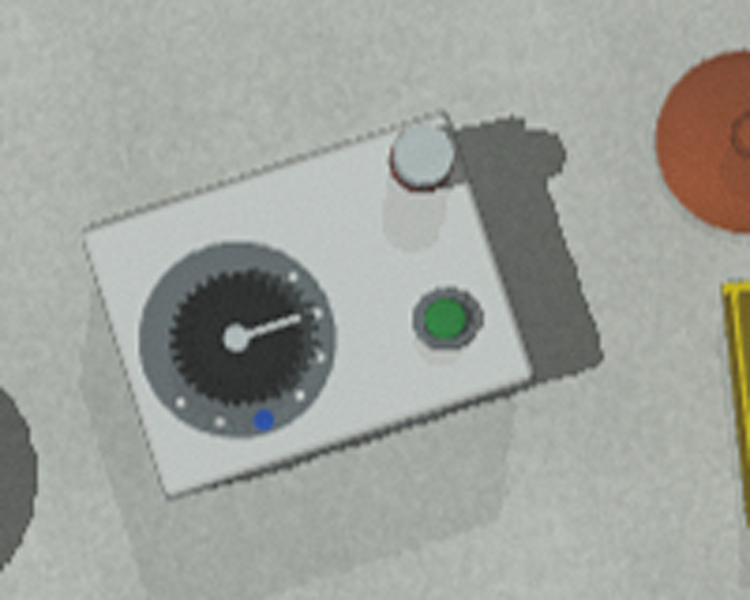

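```bash
cat > h.py <<'E'
from station import r, vision
import cv2, numpy as np
def back(name,uv,z):
    m=vision.camera_model(name);K=m["intrinsics"];E=m["extrinsics"]
    d=E[:3,:3].T@np.linalg.inv(K)@[uv[0],uv[1],1]; c=-E[:3,:3].T@E[:3,3]
    return c+d*(z-c[2])/d[2]
def cen(mask):
    n,l,st,c=cv2.connectedComponentsWithStats(mask.astype(np.uint8)); k=1+np.argmax(st[1:,4]); return c[k],st[k]
E
python3 - <<'E'
from h import *
i=cv2.imread("pics/top0.png").astype(int); b,g,rr=i[...,0],i[...,1],i[...,2]
roi=np.zeros(b.shape,bool); roi[150:275,215:345]=1
for n,m,z in [("green",roi&(g>b+40)&(g>rr+40),138),("blue",roi&(b>rr+60)&(b>g+40),120)]:
    c,st=cen(m); print(n,c,st,back("top",c,z))
m=roi&(i.sum(2)<180); m[:,300:]=0
m=cv2.morphologyEx(m.astype(np.uint8),cv2.MORPH_CLOSE,np.ones((7,7)))
c,st=cen(m); print("black",c,st,back("top",c,140))
# corners of the deck by eye (zoom coords)
z=lambda u,v:(200+u/3.75-.4,130+v/3.75-.4)
for u,v in [(85,231),(445,114),(531,380),(169,496)]: print(back("top",z(u,v),120))
for u,v in [(236,338),(300,318)]: print("ptr",back("top",z(u,v),140))
print("tin",back("top",z(422,153),170), "lid",back("top",z(740,140),30))
E
```

```text
green [318.20930233 214.5       ] [313 210  11  10  86] [ 490.57456853 -122.53520696  138.        ]
blue [269.92 241.56] [268 239   5   6  25] [417.78065416  17.07760754 120.        ]
black [263.10899471 220.05079365] [246 202  35  36 945] [478.85589731  34.38478315 140.        ]
[566.68546305 151.23793088 120.        ]
[ 650.15575423 -129.03231483  120.        ]
[ 442.77989916 -188.08892284  120.        ]
[361.78448642  90.68485999 120.        ]
ptr [479.8017979   35.99751499 140.        ]
ptr [493.66968604 -12.83662278 140.        ]
tin [ 612.69554702 -107.40240221  170.        ] lid [ 637.29807485 -375.60771589   30.        ]
```

>>> move_arm --steps '[[[8,29,2,0,0,4.5,0.5],[16,58,4,0,0,9,1],[24,87,6,0,0,13.5,1],[32,116,8,0,0,18,1],[40,145,10,0,0,22.5,1],[48,174,10,0,0,27,1],[56,203,10,0,0,32,1],[64,232,10,0,0,37,1],[72,261,10,0,0,42,1],[80,290,10,0,0,47,1],[88,319,10,0,0,52,1],[92,340,10,0,0,56,1]]]'

```text
t: 1.1
ee_pos: [364.0, -275.1, 249.1]
orientation: [[-0.0, 0.172, 0.985], [0.001, 0.985, -0.172], [-1.0, 0.001, -0.0]]
contact_force: [0.0, 1.4, 0.4]
gripper_width: 0.002
```

>>> move_arm --steps '[[[8,30,0,0,0,4.5,1],[16,60,0,0,0,9,1],[24,90,0,0,0,14,1],[32,120,0,0,0,19,1],[40,150,0,0,0,24,1],[48,180,0,0,0,29,1],[56,210,0,0,0,34,1],[64,240,0,0,0,39,1],[72,270,0,0,0,44,1],[80,300,0,0,0,49,1],[86,330,0,0,0,54,1],[86.5,342.5,0,0,0,55,1]]]'

```text
t: 2.1
ee_pos: [450.3, 68.7, 249.6]
orientation: [[0.001, -0.709, 0.705], [0.003, 0.705, 0.709], [-1.0, 0.001, 0.002]]
contact_force: [-0.1, -0.1, 0.7]
gripper_width: -0.002
```

```bash
python3 - <<'E'
from h import *
s=r.get_state();print(s["ee_pos"],s["joints"],s["contact_force"])
cv2.imwrite("pics/w1.png",vision.capture("wrist"))
cv2.imwrite("pics/t1.png",cv2.resize(vision.capture("top")[130:290,200:400],None,fx=3.75,fy=3.75,interpolation=2))
E
```

```text
[450.26690558  68.73052951 249.56243668] [ 26.80815404   9.5246163  -44.78188135 113.64937922   7.61657897
  59.69010773  23.73743087] [-0.11774908 -0.13863606  0.74794276]
```

View pics/w1.png

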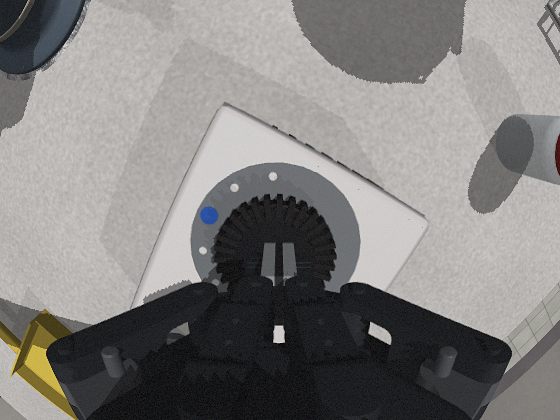

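View pics/t1.png

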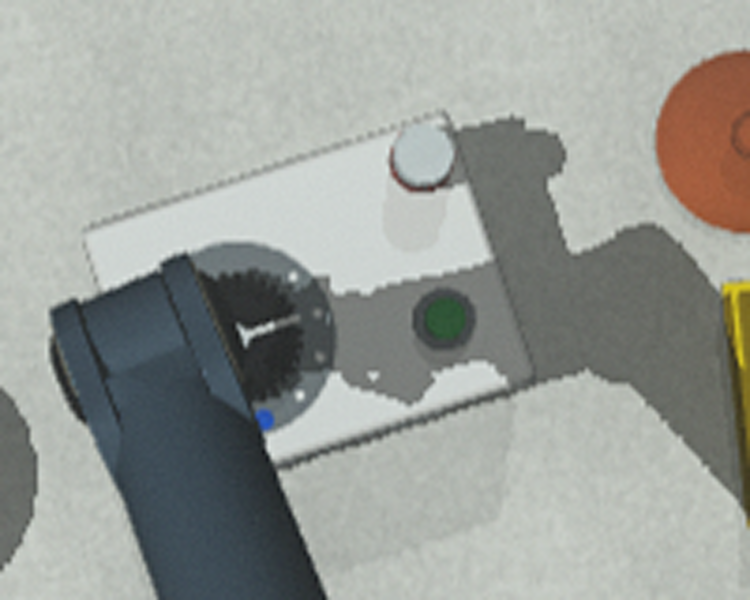

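>>> move_arm --steps '[[[0,0,-15,0,0,0,1],[0,0,-30,0,0,0,1],[0,0,-45,0,0,0,1],[0,0,-60,0,0,0,1],[0,0,-70,0,0,0,1],[0,0,-76,0,0,0,1],[0,0,-80,0,0,0,1],[0,0,-80,0,0,0,1],[0,0,-80,0,0,0,1]]]'

```text
t: 2.95
ee_pos: [450.3, 64.3, 169.7]
orientation: [[0.001, -0.703, 0.711], [0.0, 0.711, 0.703], [-1.0, -0.0, 0.0]]
contact_force: [-0.3, 0.1, 0.2]
gripper_width: 0.0
```

```bash
python3 - <<'E'
from h import *
s=r.get_state();print(s["ee_pos"],s["contact_force"])
cv2.imwrite("pics/s2.png",cv2.resize(vision.capture("side")[180:300,230:350],None,fx=5,fy=5,interpolation=2))
cv2.imwrite("pics/w2.png",vision.capture("wrist"))
E
```

```text
[450.27741381  64.31168306 169.68379971] [-0.27676243  0.058916    0.15628013]
```

View pics/s2.png

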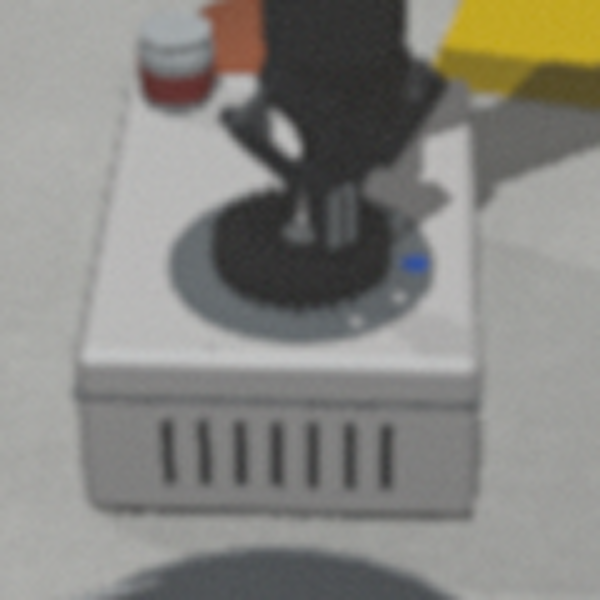

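View pics/w2.png

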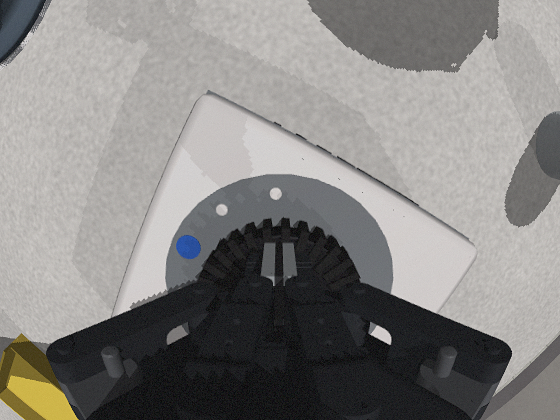

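>>> move_arm --steps '[[[0,0,-8,0,0,0,1],[0,0,-14,0,0,0,1],[0,0,-17,0,0,0,1],[0,0,-18.5,0,0,0,1],[0,0,-19,0,0,0,1],[0,0,-19,0,0,0,1]]]'

```text
t: 3.55
ee_pos: [449.9, 64.6, 150.2]
orientation: [[-0.0, -0.704, 0.711], [0.0, 0.711, 0.704], [-1.0, 0.0, 0.0]]
contact_force: [-0.0, 0.9, 0.4]
gripper_width: 0.003
```

>>> move_arm --steps '[[[0,0,-0.5,0,0,0,1],[0,0,-1,0,0,0,1],[0,0,-1,0,0,0,1]]]'

```text
t: 3.8
ee_pos: [450.3, 64.8, 150.0]
orientation: [[0.001, -0.704, 0.711], [0.0, 0.711, 0.704], [-1.0, -0.001, 0.001]]
contact_force: [0.1, -0.5, 5.4]
gripper_width: -0.007
```

>>> move_arm --steps '[[[0,0,-0.4,0,0,0,1],[1.5,1.5,-0.4,0,0,-3,1],[3.2,2.9,-0.4,0,0,-6,1],[6.7,5.4,-0.4,0,0,-12,1],[10.4,7.5,-0.4,0,0,-18,1],[14.3,9.3,-0.4,0,0,-24,1],[18.4,10.6,-0.4,0,0,-30,1],[22.6,11.5,-0.4,0,0,-36,1],[26.9,11.9,-0.4,0,0,-42,1],[29,12,-0.4,0,0,-45,1],[29,12,-0.4,0,0,-45,1]]]'

```text
t: 4.72
ee_pos: [480.5, 76.8, 150.0]
orientation: [[0.003, 0.007, 1.0], [0.0, 1.0, -0.007], [-1.0, 0.0, 0.003]]
contact_force: [-0.6, 0.5, 5.6]
gripper_width: -0.0
```

```bash
python3 - <<'E'
from h import *
s=r.get_state();print(s["ee_pos"],s["contact_force"])
cv2.imwrite("pics/t3.png",cv2.resize(vision.capture("top")[130:290,200:400],None,fx=3.75,fy=3.75,interpolation=2))
E
```

```text
[480.487078    76.81670294 149.99511137] [-0.61273885  0.54828223  5.63745767]
```

View pics/t3.png

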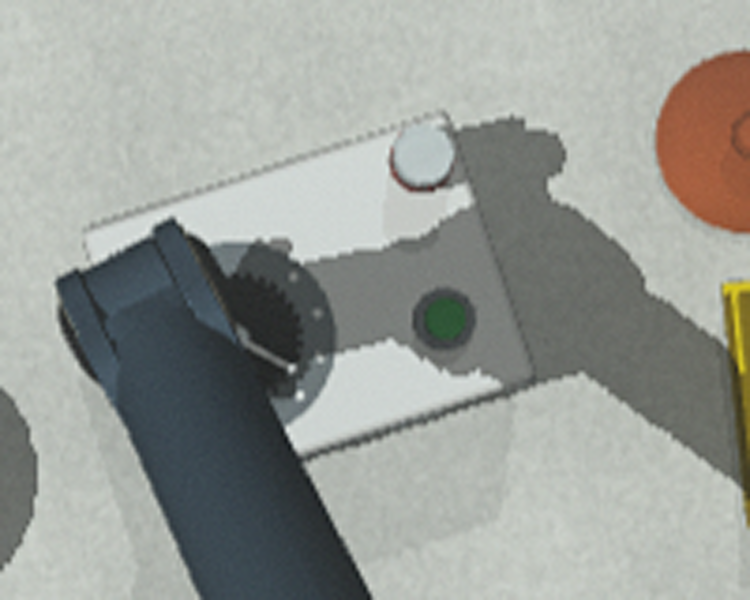

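>>> move_arm --steps '[[[2.1,0,-0.2,0,0,-3,1],[4.3,-0.2,-0.2,0,0,-6,1],[8.5,-0.9,-0.2,0,0,-12,1],[12.7,-2,-0.2,0,0,-18,1],[16.7,-3.5,-0.2,0,0,-24,1],[20.5,-5.5,-0.2,0,0,-30,1],[24.1,-7.8,-0.2,0,0,-36,1],[27.4,-10.5,-0.2,0,0,-42,1],[29,-12,-0.2,0,0,-45,1],[29,-12,-0.2,0,0,-45,1]]]'

```text
t: 5.6
ee_pos: [509.1, 64.0, 150.0]
orientation: [[0.002, 0.713, 0.702], [-0.001, 0.702, -0.713], [-1.0, 0.001, 0.002]]
contact_force: [-2.9, -0.5, 7.8]
gripper_width: -0.004
```

```bash
python3 - <<'E'
from h import *
s=r.get_state();print(s["ee_pos"],s["contact_force"])
cv2.imwrite("pics/t4.png",cv2.resize(vision.capture("top")[130:290,200:400],None,fx=3.75,fy=3.75,interpolation=2))
cv2.imwrite("pics/w4.png",vision.capture("wrist"))
E
```

```text
[509.07571441  63.99015249 149.99723365] [-2.88122203 -0.52256033  7.75940289]
```

View pics/t4.png

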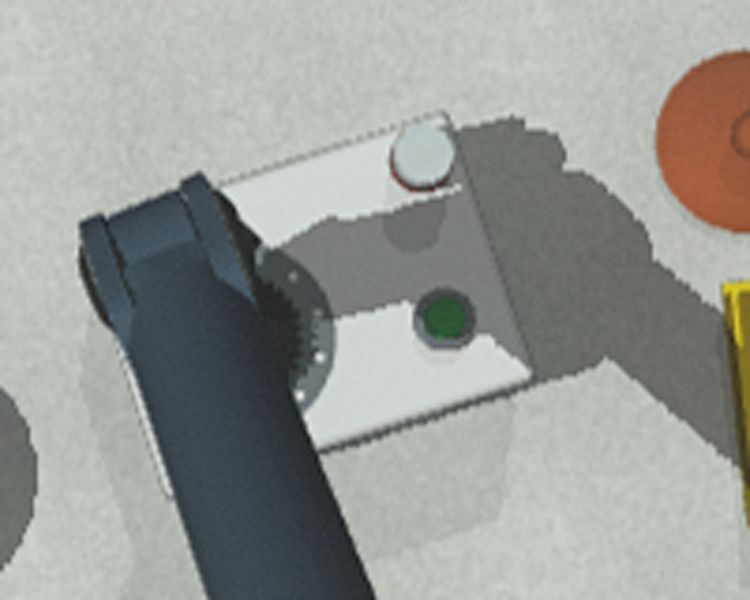

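View pics/w4.png

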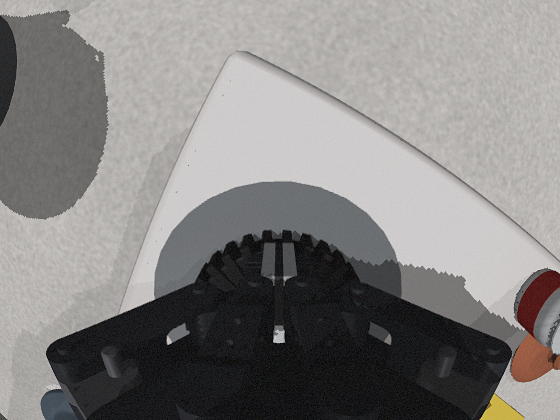

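>>> move_arm --steps '[[[0,0,6,0,0,0,1],[0,0,25,0,0,0,1],[0,0,45,0,0,0,1],[-2,-20,50,0,0,0,1],[-5,-50,50,0,0,0,1],[-8,-80,50,0,0,0,1],[-11,-110,50,0,0,0,1],[-14,-140,50,0,0,0,1],[-17,-170,50,0,0,0,1],[-18.5,-185,50,0,0,0,1],[-18.5,-186.5,50,0,0,0,1],[-18.5,-186.5,50,0,0,0,1]]]'

```text
t: 6.7
ee_pos: [489.4, -122.6, 198.8]
orientation: [[0.0, 0.712, 0.702], [0.0, 0.702, -0.712], [-1.0, 0.0, -0.0]]
contact_force: [-0.4, 1.1, -0.1]
gripper_width: -0.002
```

```bash
python3 - <<'E'
from h import *
s=r.get_state();print(s["ee_pos"],s["contact_force"])
cv2.imwrite("pics/t5.png",cv2.resize(vision.capture("top")[130:290,200:400],None,fx=3.75,fy=3.75,interpolation=2))
cv2.imwrite("pics/w5.png",vision.capture("wrist"))
E
```

```text
[ 489.35170071 -122.55638219  198.80091   ] [-0.43031223  1.05393565 -0.11595963]
```

View pics/t5.png

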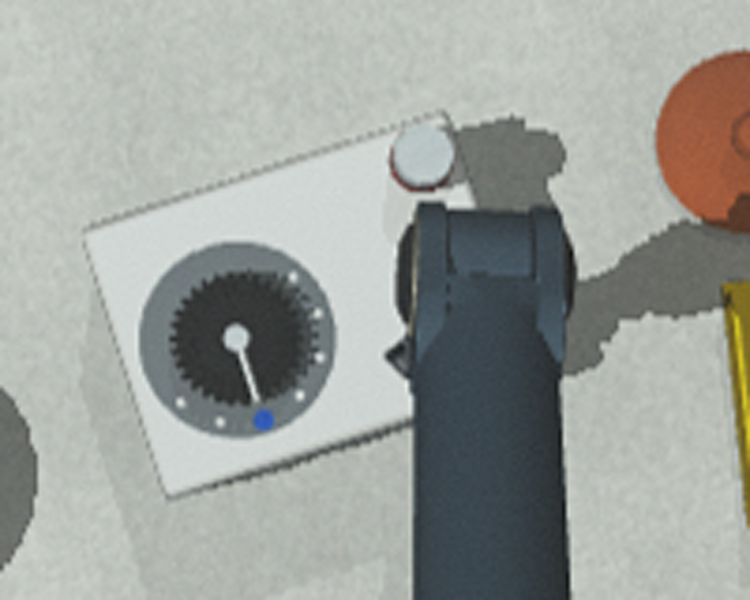

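View pics/w5.png

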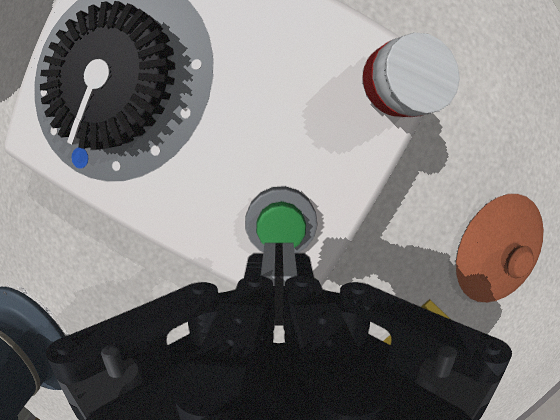

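>>> move_arm --steps '[[[0,0,-15,0,0,0,1],[0,0,-30,0,0,0,1],[0,0,-42,0,0,0,1],[0,0,-48,0,0,0,1],[0,0,-51,0,0,0,1],[0,0,-54,0,0,0,1],[0,0,-57,0,0,0,1],[0,0,-59,0,0,0,1],[0,0,-60,0,0,0,1],[0,0,-60,0,0,0,1],[0,0,-60,0,0,0,1]]]'

```text
t: 7.72
ee_pos: [489.8, -120.5, 143.5]
orientation: [[0.0, 0.71, 0.704], [-0.0, 0.704, -0.71], [-1.0, 0.0, 0.0]]
contact_force: [-12.1, 5.1, 34.3]
gripper_width: -0.002
```

```bash
python3 - <<'E'
from h import *
s=r.get_state();print(s["ee_pos"],s["contact_force"],s["torque"])
cv2.imwrite("pics/s6.png",cv2.resize(vision.capture("side")[160:280,230:350],None,fx=5,fy=5,interpolation=2))
cv2.imwrite("pics/w6.png",vision.capture("wrist"))
s=r.get_state();print(s["ee_pos"],s["contact_force"],s["torque"])
E
```

```text
[ 489.76351033 -120.46215579  143.50104239] [-12.12985317   5.05654873  34.29666666] [ 1.170901    2.93190776 -0.00669688]
[ 489.73843611 -120.50511366  143.52078433] [-12.92923379   4.74147307  33.08000792] [1.16398605 2.93897602 0.01248662]
```

View pics/s6.png

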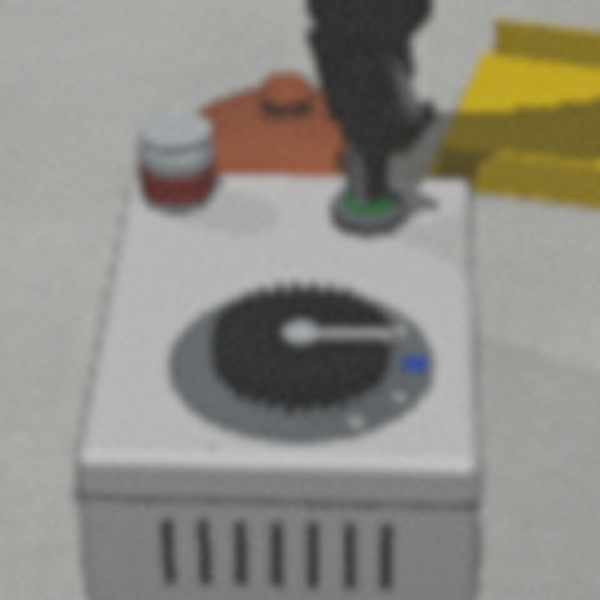

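View pics/w6.png

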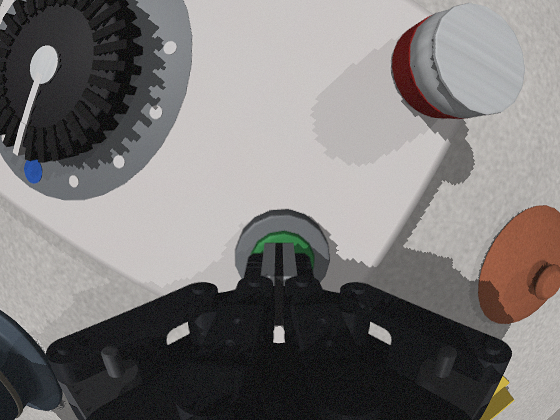

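```bash
cat >> h.py <<'E'
def pw(P):
    m=vision.camera_model("wrist");K=m["intrinsics"];E=m["extrinsics"]
    p=E[:3,:3]@np.array(P)+E[:3,3]; rho=np.hypot(p[0],p[1]); th=np.arctan2(rho,p[2])
    return K[0,0]*th*p[0]/rho+K[0,2],K[1,1]*th*p[1]/rho+K[1,2]
E
python3 - <<'E'
from h import *
s=r.get_state(); e=s["ee_pos"];O=s["orientation"]
i=cv2.imread("pics/w6.png")
def poly(pts,c): cv2.polylines(i,[np.array([[int(4*a) for a in pw(p)] for p in pts])],True,c,1,cv2.LINE_AA,2)
a=np.linspace(0,2*np.pi,40)
for z,R in((132,24),(132,16),(135.5,16)):
    poly([(490+R*np.cos(t),-122.6+R*np.sin(t),z) for t in a],(0,0,255) if R==24 else (255,0,255))
T=e+O[:,0]*8
poly([T+O[:,1]*y+O[:,2]*z for y,z in((11,8),(11,-8),(-11,-8),(-11,8))],(255,255,0))
cv2.imwrite("pics/w6b.png",cv2.resize(i[170:320,180:380],None,fx=4,fy=4,interpolation=2))
E
```

```text
(no output)
```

View pics/w6b.png

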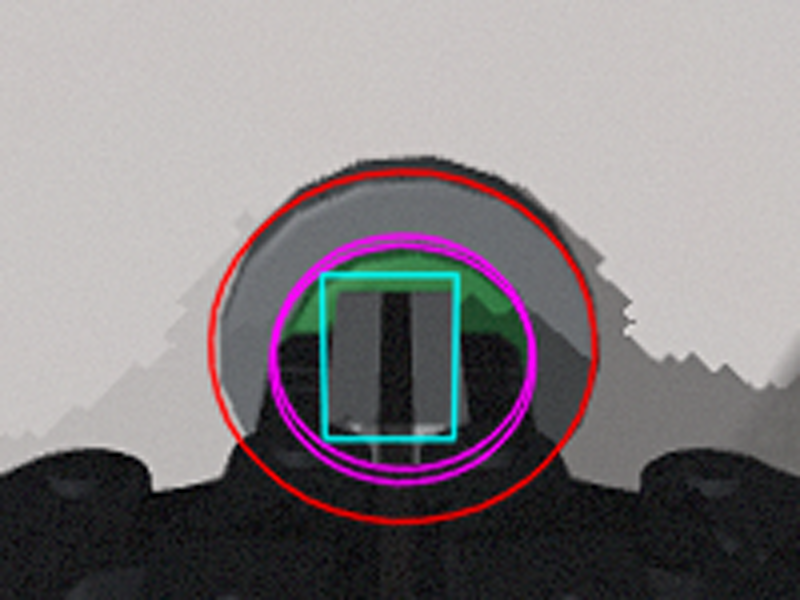

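>>> move_arm --steps '[[[0,0,1,0,0,0,1],[0,0,2,0,0,0,1],[0,0,3,0,0,0,1],[0,0,3,0,0,0,1]]]'

```text
t: 8.15
ee_pos: [489.6, -120.5, 143.9]
orientation: [[0.001, 0.71, 0.704], [0.001, 0.704, -0.71], [-1.0, 0.001, 0.0]]
contact_force: [-5.5, 3.9, 14.6]
gripper_width: 0.002
```

>>> move_arm --steps '[[[0,0,1,0,0,0,1],[0,0,1.5,0,0,0,1],[0,0,1.5,0,0,0,1]]]'

```text
t: 8.4
ee_pos: [490.0, -121.0, 144.3]
orientation: [[0.002, 0.71, 0.704], [0.0, 0.704, -0.71], [-1.0, 0.001, 0.001]]
contact_force: [-2.4, 3.8, 4.6]
gripper_width: -0.004
```

>>> move_arm --steps '[[[0,0,1,0,0,0,1],[0,0,1.5,0,0,0,1],[0,0,1.5,0,0,0,1]]]'

```text
t: 8.65
ee_pos: [490.2, -121.7, 145.2]
orientation: [[0.002, 0.71, 0.704], [0.0, 0.704, -0.71], [-1.0, 0.001, 0.001]]
contact_force: [-0.4, 3.3, 4.3]
gripper_width: 0.002
```

>>> move_arm --steps '[[[0,0,1,0,0,0,1],[0,0,1.5,0,0,0,1],[0,0,1.5,0,0,0,1]]]'

```text
t: 8.9
ee_pos: [490.1, -122.2, 146.5]
orientation: [[0.001, 0.711, 0.703], [-0.0, 0.703, -0.711], [-1.0, 0.001, 0.001]]
contact_force: [-0.4, 2.8, 3.2]
gripper_width: -0.001
```

>>> move_arm --steps '[[[0,0,1,0,0,0,1],[0,0,1.5,0,0,0,1],[0,0,1.5,0,0,0,1]]]'

```text
t: 9.15
ee_pos: [489.9, -122.5, 147.9]
orientation: [[0.001, 0.711, 0.703], [-0.001, 0.703, -0.711], [-1.0, 0.0, 0.001]]
contact_force: [1.7, 2.4, 2.4]
gripper_width: 0.005
```

>>> move_arm --steps '[[[0,0,1,0,0,0,1],[0,0,1.5,0,0,0,1],[0,0,1.5,0,0,0,1]]]'

```text
t: 9.4
ee_pos: [489.5, -122.6, 149.3]
orientation: [[0.0, 0.711, 0.703], [-0.001, 0.703, -0.711], [-1.0, -0.0, 0.001]]
contact_force: [1.6, 1.1, 1.6]
gripper_width: 0.001
```

The force eased from 4.6 N to 1.6 N over 5 mm and matches the button's spring. The stiff stop at a TCP height of about 144 mm was therefore the bottom of travel. Next I back off and check.

>>> move_arm --steps '[[[0,0,5,0,0,0,1],[0,0,20,0,0,0,1],[0,0,45,0,0,0,1],[0,0,75,0,0,0,1],[0,-25,95,0,0,0,1],[0,-55,100,0,0,0,1],[0,-85,100,0,0,0,1],[0,-115,100,0,0,0,1],[0,-145,100,0,0,0,1],[0,-170,100,0,0,0,1],[0,-180,100,0,0,0,1],[0,-180,100,0,0,0,1]]]'

```text
t: 10.4
ee_pos: [487.8, -304.8, 248.5]
orientation: [[-0.002, 0.714, 0.7], [-0.0, 0.7, -0.714], [-1.0, -0.002, -0.001]]
contact_force: [-0.4, -0.5, 0.5]
gripper_width: -0.0
```

```bash
python3 - <<'E'
from h import *
s=r.get_state();print(s["ee_pos"],s["contact_force"])
i=vision.capture("top"); cv2.imwrite("pics/t7f.png",i)
o=cv2.imread("pics/top0.png")
cv2.imwrite("pics/t7.png",cv2.resize(i[130:290,200:400],None,fx=3.75,fy=3.75,interpolation=2))
sd=vision.capture("side");cv2.imwrite("pics/s7.png",cv2.resize(sd[160:280,230:350],None,fx=5,fy=5,interpolation=2))
for im in(o,i):
    j=im.astype(int);b,g,rr=j[...,0],j[...,1],j[...,2]
    roi=np.zeros(b.shape,bool); roi[150:275,215:345]=1
    for m in(roi&(g>b+40)&(g>rr+40),roi&(b>rr+60)&(b>g+40)): print(cen(m)[0])
E
```

```text
[ 487.83327013 -304.84688871  248.49934595] [-0.40997399 -0.50553795  0.45354169]
[318.20930233 214.5       ]
[269.92 241.56]
[318.24137931 214.44827586]
[270.  241.5]
```

View pics/t7.png

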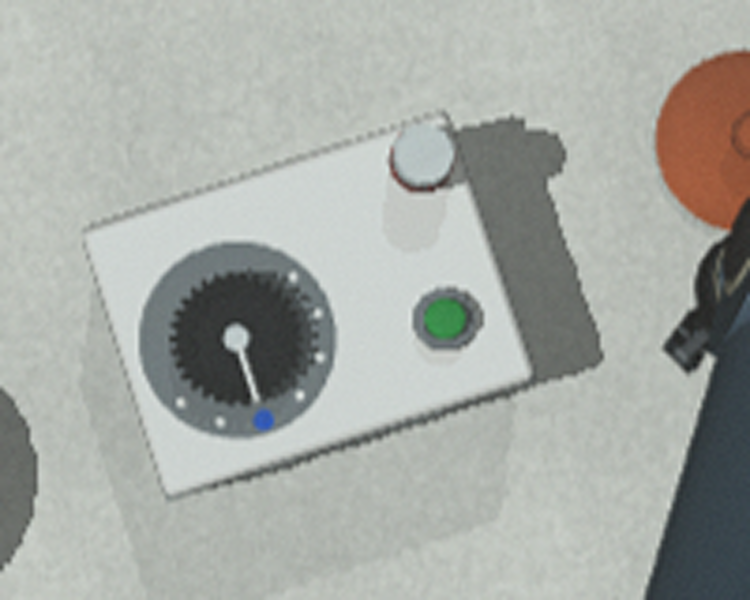

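View pics/t7f.png

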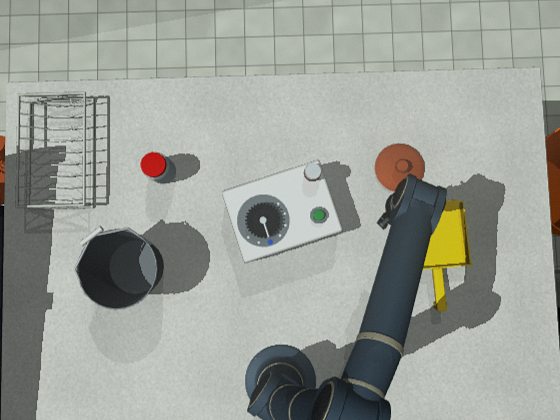

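View pics/s7.png

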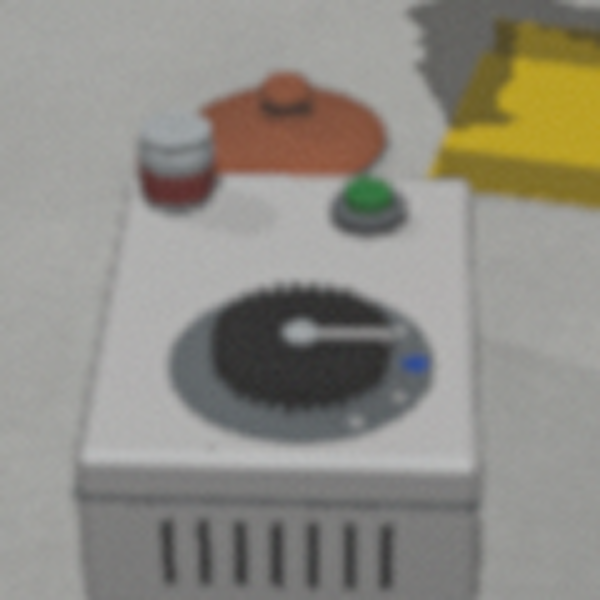

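```bash
python3 - <<'E'
import cv2,numpy as np
i=cv2.imread("pics/w6.png")
cv2.imwrite("pics/w6c.png",cv2.resize(i[200:275,225:340],None,fx=6.9,fy=6.9,interpolation=2))
# column profile through col 282 & row profile
for r in range(206,245): print(r,i[r,279:284].mean(0).round().astype(int),end="; ")
print()
for c in list(range(232,266))+list(range(298,334)): print(c,i[249:252,c].mean(0).round().astype(int),end="; ")
E
```

```text
206 [196 196 201]; 207 [198 200 205]; 208 [185 187 191]; 209 [122 122 123]; 210 [55 52 51]; 211 [59 57 56]; 212 [62 60 59]; 213 [63 61 61]; 214 [65 62 61]; 215 [92 91 89]; 216 [125 122 119]; 217 [116 113 109]; 218 [116 111 109]; 219 [112 110 107]; 220 [113 110 106]; 221 [114 111 108]; 222 [113 111 107]; 223 [113 110 107]; 224 [112 109 106]; 225 [112 108 105]; 226 [113 110 108]; 227 [112 109 106]; 228 [114 112 108]; 229 [115 110 108]; 230 [103 102  95]; 231 [50 75 40]; 232 [43 76 34]; 233 [46 84 35]; 234 [ 69 116  53]; 235 [ 79 135  62]; 236 [ 76 131  59]; 237 [ 76 130  59]; 238 [ 74 128  57]; 239 [ 71 126  55]; 240 [ 70 126  53]; 241 [ 72 130  55]; 242 [ 59 104  47]; 243 [40 44 36]; 244 [38 36 39]; 
232 [182 184 187]; 233 [185 187 191]; 234 [165 165 169]; 235 [113 112 113]; 236 [108 104 101]; 237 [117 114 110]; 238 [119 114 111]; 239 [118 113 113]; 240 [115 112 109]; 241 [113 110 106]; 242 [113 110 107]; 243 [115 111 109]; 244 [114 112 108]; 245 [115 112 109]; 246 [112 111 107]; 247 [108 106 103]; 248 [107 104 102]; 249 [109 105 104]; 250 [108 105 103]; 251 [ 99 101  91]; 252 [71 90 
[... 163 characters left out ...]
113  49]; 262 [53 96 41]; 263 [ 70 100  59]; 264 [83 82 78]; 265 [79 76 77]; 298 [45 76 36]; 299 [44 77 34]; 300 [41 73 31]; 301 [45 74 35]; 302 [43 75 32]; 303 [41 73 29]; 304 [43 74 34]; 305 [42 74 32]; 306 [40 72 34]; 307 [44 74 34]; 308 [40 70 31]; 309 [44 73 35]; 310 [34 61 25]; 311 [32 53 24]; 312 [48 57 42]; 313 [66 63 60]; 314 [70 67 66]; 315 [76 74 71]; 316 [91 88 87]; 317 [108 104 101]; 318 [112 109 107]; 319 [112 108 105]; 320 [111 108 105]; 321 [111 109 106]; 322 [111 107 105]; 323 [111 108 106]; 324 [111 109 105]; 325 [111 107 105]; 326 [108 106 104]; 327 [104 101  99]; 328 [74 72 70]; 329 [106 108 108]; 330 [117 117 119]; 331 [118 118 119]; 332 [114 115 117]; 333 [117 116 119];
```

View pics/w6c.png

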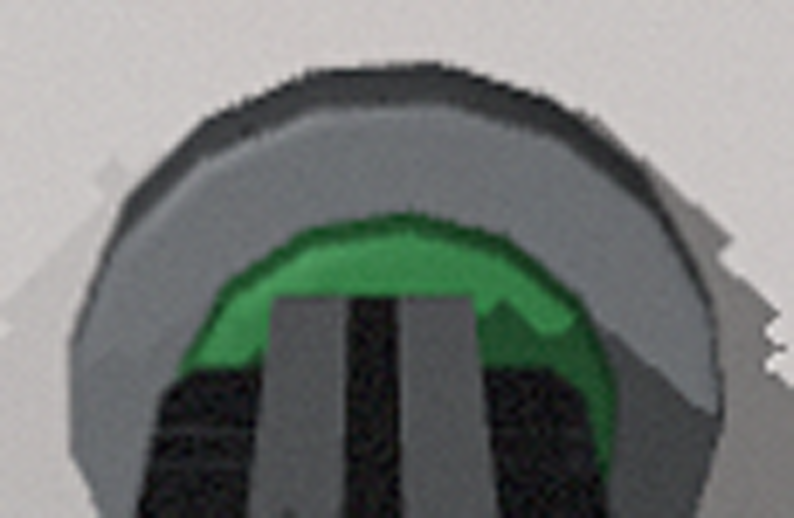

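```bash
python3 - <<'E'
from h import *
from scipy.spatial.transform import Rotation
# rebuild wrist camera pose for w6 from tool pose then
m=vision.camera_model("wrist");s=r.get_state()
Tt=np.eye(4);Tt[:3,:3]=s["orientation"];Tt[:3,3]=s["ee_pos"]
X=m["extrinsics"]@Tt   # tool->cam
O=np.array([[0,.71,.704],[0,.704,-.71],[-1,0,0.]]);e=np.array([489.75,-120.48,143.5])
T6=np.eye(4);T6[:3,:3]=O;T6[:3,3]=e
E6=X@np.linalg.inv(T6);K=m["intrinsics"]
def pj(P):
    p=E6[:3,:3]@np.array(P)+E6[:3,3];rho=np.hypot(p[0],p[1]);th=np.arctan2(rho,p[2]);return np.array([K[0,0]*th*p[0]/rho+K[0,2],K[1,1]*th*p[1]/rho+K[1,2]])
print("cam at",-E6[:3,:3].T@E6[:3,3])
a=np.linspace(0,2*np.pi,720)
def ext(cx,cy,z,R):
    q=np.array([pj((cx+R*np.cos(t),cy+R*np.sin(t),z)) for t in a]);return "top %.1f"%q[:,1].min(),"L %.1f R %.1f"%(q[:,0].min(),q[:,0].max())
for z,R in((120,24),(132,24),(132,16),(133,16),(134,16),(135.5,16),(138,16)): print(z,R,ext(490,-122.6,z,R))
E
```

```text
cam at [536.86266141 -75.04590129 279.68829808]
120 24 ('top 206.0', 'L 235.2 R 325.2')
132 24 ('top 212.6', 'L 232.3 R 328.5')
132 16 ('top 228.6', 'L 248.2 R 312.5')
133 16 ('top 229.3', 'L 248.0 R 312.7')
134 16 ('top 230.0', 'L 247.8 R 312.9')
135.5 16 ('top 231.0', 'L 247.6 R 313.2')
138 16 ('top 232.8', 'L 247.1 R 313.8')
```

```bash
python3 - <<'E'
from h import *
m=vision.camera_model("wrist");s=r.get_state()
Tt=np.eye(4);Tt[:3,:3]=s["orientation"];Tt[:3,3]=s["ee_pos"]
X=m["extrinsics"]@Tt
O=np.array([[0,.712,.702],[0,.702,-.712],[-1,0,0.]]);e=np.array([489.35,-122.56,198.8])
T6=np.eye(4);T6[:3,:3]=O;T6[:3,3]=e
E6=X@np.linalg.inv(T6);K=m["intrinsics"]
def pj(P):
    p=E6[:3,:3]@np.array(P)+E6[:3,3];rho=np.hypot(p[0],p[1]);th=np.arctan2(rho,p[2]);return np.array([K[0,0]*th*p[0]/rho+K[0,2],K[1,1]*th*p[1]/rho+K[1,2]])
a=np.linspace(0,2*np.pi,720)
def ext(cx,cy,z,R):
    q=np.array([pj((cx+R*np.cos(t),cy+R*np.sin(t),z)) for t in a]);return "top %.1f"%q[:,1].min(),"L %.1f R %.1f"%(q[:,0].min(),q[:,0].max())
for z,R in((120,24),(132,24),(132,16),(138,16),(142,16)): print(z,R,ext(490,-122.6,z,R))
i=cv2.imread("pics/w5.png")
for q in range(182,225): print(q,i[q,279:284].mean(0).round().astype(int),end="; ")
cv2.imwrite("pics/w5c.png",cv2.resize(i[180:270,230:340],None,fx=6.6,fy=6.6,interpolation=2))
# triangulate green in both fixed cams
def rays(name,im):
    j=im.astype(int);b,g,rr=j[...,0],j[...,1],j[...,2];return cen((g>b+40)&(g>rr+40))[0]
t=cv2.imread("pics/t7f.png")
ms=vision.camera_model("side");mt=vision.camera_model("top")
sd=cv2.imread("pics/side0.png").astype(int);b,g,rr=sd[...,0],sd[...,1],sd[...,2]
mk=(g>b+25)&(g>rr+25);mk[:,:250]=0;mk[:,350:]=0;c,st=cen(mk);print("\nside green",c,st)
ct=np.array([318.22,214.47])
P=cv2.triangulatePoints(ms["intrinsics"]@ms["extrinsics"][:3],mt["intrinsics"]@mt["extrinsics"][:3],c.reshape(2,1),ct.reshape(2,1));print((P[:3]/P[3]).T)
E
```

```text
120 24 ('top 182.3', 'L 243.5 R 312.8')
132 24 ('top 185.8', 'L 241.6 R 314.6')
132 16 ('top 198.0', 'L 253.7 R 302.5')
138 16 ('top 200.3', 'L 253.0 R 303.2')
142 16 ('top 201.8', 'L 252.6 R 303.6')
182 [207 209 212]; 183 [206 208 211]; 184 [208 211 214]; 185 [196 198 202]; 186 [131 131 132]; 187 [54 52 50]; 188 [62 60 60]; 189 [85 83 81]; 190 [117 113 111]; 191 [124 120 117]; 192 [121 117 114]; 193 [120 116 114]; 194 [119 117 113]; 195 [121 116 113]; 196 [120 117 113]; 197 [119 115 111]; 198 [120 116 112]; 199 [121 117 113]; 200 [115 113 108]; 201 [86 93 78]; 202 [35 65 27]; 203 [41 71 32]; 204 [40 73 30]; 205 [51 88 38]; 206 [ 70 119  55]; 207 [ 80 141  65]; 208 [ 78 135  60]; 209 [ 78 134  60]; 210 [ 77 134  60]; 211 [ 75 133  57]; 212 [ 74 132  56]; 213 [ 75 134  59]; 214 [ 75 132  57]; 215 [ 76 134  60]; 216 [ 75 133  58]; 217 [ 75 133  58]; 218 [ 76 133  59]; 219 [ 75 132  57]; 220 [ 75 131  57]; 221 [ 73 130  56]; 222 [ 74 131  57]; 223 [ 76 132  59]; 224 [ 74 132  57]; 
side green [303.06122449 198.2244898 ] [299 195   9   7  49]
[[ 489.82876835 -122.74100219  138.64450777]]
```

View pics/w5c.png

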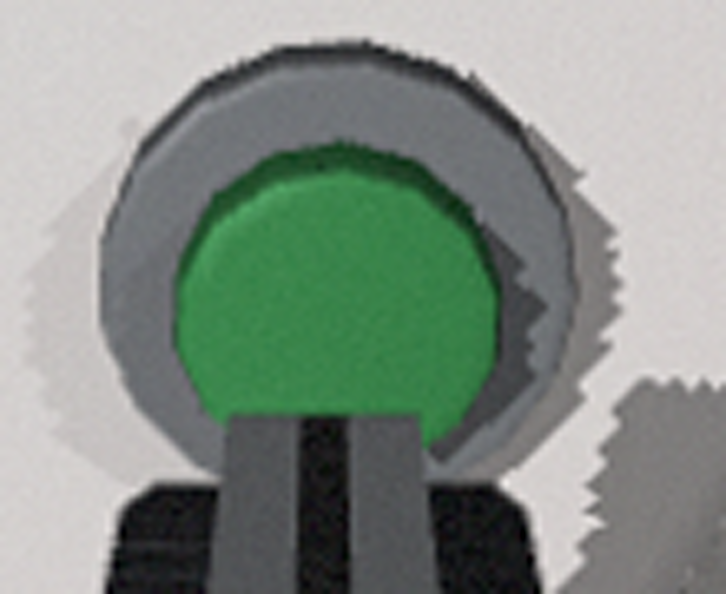

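>>> move_arm --steps '[[[0,30,0,0,0,0,1],[0,60,0,0,0,0,1],[0,95,0,0,0,0,1],[0,130,-10,0,0,0,1],[0,160,-30,0,0,0,1],[0,176,-55,0,0,0,1],[0,180,-75,0,0,0,1],[0,180,-88,0,0,0,1],[0,180,-95,0,0,0,1],[0,180,-97,0,0,0,1],[0,180,-97,0,0,0,1],[0,180,-97,0,0,0,1]]]'

```text
t: 11.5
ee_pos: [490.0, -121.9, 153.1]
orientation: [[0.001, 0.711, 0.704], [-0.0, 0.704, -0.711], [-1.0, 0.001, 0.001]]
contact_force: [-0.5, -0.8, -0.4]
gripper_width: -0.002
```

```bash
python3 - <<'E'
from h import *
s=r.get_state();print(s["ee_pos"],s["contact_force"])
i=vision.capture("wrist");cv2.imwrite("pics/w8.png",i);cv2.imwrite("pics/w8c.png",cv2.resize(i[200:275,225:340],None,fx=6.9,fy=6.9,interpolation=2))
cv2.imwrite("pics/s8.png",cv2.resize(vision.capture("side")[180:220,270:330],None,fx=12,fy=12,interpolation=2))
E
```

```text
[ 489.97439576 -121.85727718  153.07013411] [-0.47095765 -0.82067593 -0.43645605]
```

View pics/w8c.png

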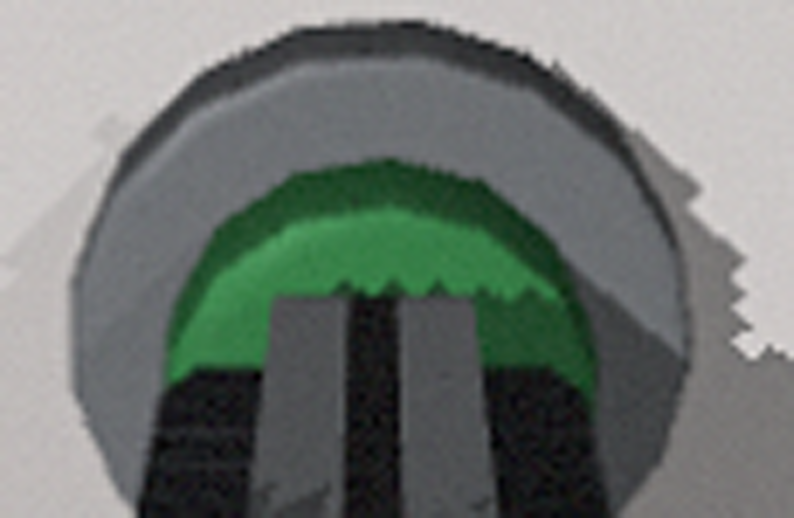

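View pics/s8.png

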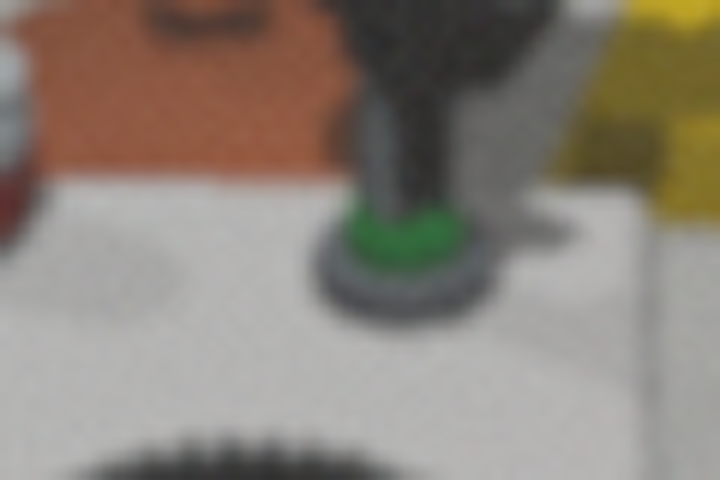

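The protruding green wall is 7 px up and was 3.5 px when pressed. That is about 6 to 7 mm of travel, so the first press went all the way down. I'll retract without touching anything.

>>> move_arm --steps '[[[0,0,10,0,0,0,1],[0,0,30,0,0,0,1],[0,0,60,0,0,0,1],[0,0,90,0,0,0,1],[0,-25,100,0,0,0,1],[0,-55,100,0,0,0,1],[0,-85,100,0,0,0,1],[0,-110,100,0,0,0,1],[0,-120,100,0,0,0,1],[0,-120,100,0,0,0,1],[0,-120,100,0,0,0,1]]]'

```text
t: 12.52
ee_pos: [489.6, -241.2, 252.7]
orientation: [[0.001, 0.711, 0.703], [0.001, 0.703, -0.711], [-1.0, 0.001, -0.0]]
contact_force: [0.6, 0.2, -0.5]
gripper_width: 0.001
```

```bash
python3 - <<'E'
from h import *
s=r.get_state();print(s["t"],s["ee_pos"],s["contact_force"])
i=vision.capture("top");cv2.imwrite("pics/t9.png",i)
E
```

```text
12.5167 [ 489.57523169 -241.18270473  252.66305159] [ 0.56668768  0.20530479 -0.508511  ]
```

View pics/t9.png

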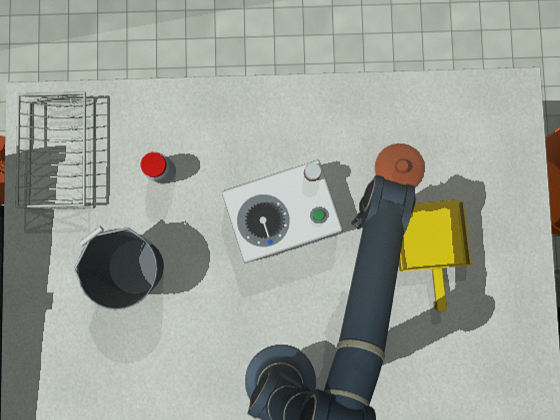

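The pointer (265,235) is at the blue dot (270,241), the button is up, everything is in place, and the arm is clear.

```bash
python3 -c "
from station import r
print(r.finish_job())"
```

```text
the job is handed in; nothing more can be done
None
```

The dial is at the blue dot, the start button has been pushed down and come back up, and the job was handed in at about 12.6 s. No verdict was reported.

- **Dial:** I pressed the shut fingertips on the ridges with about 5–8 N and dragged the dial 90° (three detents) clockwise. After I let go, the top and side pictures showed the pointer resting at the blue dot.
- **Button:** I pushed it to a hard stop, where the wrist read about 34 N on the fingertips. On the way back up, the force fell steadily from 4.6 N to 1.6 N over 5 mm, as the button's spring should. The wrist pictures showed about 6–7 mm of travel, and the last pictures show the button up again.
- **Surroundings:** In the top camera, the button and the blue dot sit within 0.1 px of where they started. The tin, jar, bucket, lid and dustpan look unmoved, and the gripper is clear with no contact force.

**A check that disagreed:** The hard stop came at a TCP height of about 144 mm. With the fingertips 8 mm ahead of the TCP, I expected 140 mm. I did not find the cause. I took the press as complete from the force curve and the pictures, and did not press a second time.

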